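# Packing the throwing kit into its chest

### The arm

A 7-joint arm with a two-finger parallel gripper is mounted at the origin on the work surface. World frame = base frame: x ahead of the robot, y to its left, z up, the work surface at z = 0. Lengths are in m, angles in rad, forces in N, time in s.
With the tool pointing down it reaches from about 0.4 to 0.9 m from the base axis. Payload 5.5 kg.
Tool frame: the origin (TCP) lies midway between the tips of the shut fingers; the grasp point (between the pads) lies 19 mm behind it (manip.grip_depth is the distance from the TCP to the grasp point, in m); z points along the fingers, y is the line along which they close (so a half turn about z gives the same grasp; the last joint's range is limited). The gripper opens to 92 mm and grips with 3 to 60 N. Pads are 19 mm wide; open, the fingers measure 130 mm over their backs; the gripper's body (75 mm by 190 mm) begins 47 mm behind the grasp point.
Start: joints at [1.535, 0.501, -0.427, 1.55, 0.221, 1.138, -0.21], TCP at [0.191, -0.621, 0.227] pointing down, gripper open.
Joint ranges: [-2.88, 2.88], [-0.31, 2.03], [-1.54, 1.56], [0.2, 2.42], [-1.41, 4.55], [0.19, 2.02], [-2.57, 2.57]. Speed limits (rad/s): [2.57, 2.57, 3.14, 3.14, 3.14, 3.14, 3.14].

### API

Orientations are given as a unit quaternion [x, y, z, w].
In Python, from bench import manip, effector, viewer gives the robot as it stands. Calls block until the motion is done:
- manip.move_pose(position, orientation): joint-space move of the TCP to a pose.
- manip.servo_line(position, ori=None, vel=0.15): straight line of the TCP; ori=None keeps the orientation; vel is the mean speed in m/s.
- manip.movej(angles): joint-space move.
- effector.open_jaws() and effector.close(f_grip=None): open the fingers fully, or close them until they stop; f_grip is the grip in N (None keeps the last).
- manip.sleep(seconds).
- manip.solve_ik(position, orientation): joint angles nearest the present ones, or None.
- viewer.get_image(name): name is "scene" or "top"; returns the picture (420x560x3 uint8, red, green, blue); there is no depth.
- viewer.get_calibration(name): a dict with "vfov" (degrees; the focal length in pixels is half the picture's height over the tangent of half this angle, whatever the lens; pixels are square), "cx", "cy" (the principal point, pixels), "eye" and "attitude" of the camera in the world. Camera axes: x right, y down, z forward; pixel columns grow to the right and rows downward; lengths in m; the calibration is good to about 2 mm. A picture is of the moment at which its call begins. get_calibration takes no time and is no camera call.
A pose or a line that the arm cannot do raises manip.PlanningError and nothing moves.
- manip.hand_in(): hands the job in; it is judged then, once.
Readings, each from a call of its own:
- manip.current_clock(): time.
- manip.current_q(): joint angles.
- manip.current_joint_velocities(): joint speeds.
- manip.current_tau(): joint torques, N m.
- manip.current_tool_pos(): TCP position.
- manip.current_tcp_rot(): TCP orientation.
- manip.current_force(): force on the tool from outside, world axes, zero at the start.
- manip.current_wrist_torque(): the same for the moment, N m.
- manip.current_finger_gap(): finger opening in m.
- manip.current_gripper_force(): force on a finger pad.
Only numpy, scipy, OpenCV 4.12 (cv2) and the standard library are available. Lean on these libraries where they do the work, as an engineer would, in place of code of your own. Each camera call takes 0.05 s, during which the arm holds its last target. There are 200 camera calls.

### The job

The class is over: open the tool chest's lid right back onto its stop, then pack away whatever is out. Slide each profile gauge down into the rack slot of its own size until its shoulder sits on the rack, push each needle tool down into a narrow tube (either one) until its handle rests on the mouth, and put the clay stamps in the open tray. Finish by shutting the lid, lowering it by its handle so that it does not slam, and leave the pots on show where they are.

Things in the scene. Friction and masses are not known exactly. Their poses are not given: they have to be found in the camera images.
- chest: Wooden tool chest fixed to the table, outer 150 (x) by 316 (y) mm, rim 135 mm high, walls and floor 8 mm. Origin: centre of its underside; x points from its front (handle side) to its hinges. Inside, from +y to -y: a slotted plywood rack filling y +150 to 0 mm (slots at y +116, +75, +34), two tubes at y -14 mm (x -38 and +14), a thin partition 68 mm high at y -36 mm, an open tray beyond it.
- chest_lid (a joint): Lid angle in rad: 0 shut, 1.9 open against its stop (leaning 19 degrees past upright, where it stays by itself). Below about 1.5 rad it falls shut when let go. Plywood lid 150 x 316 x 10 mm, about 0.3 kg, hinged along the chest's far rim, nearly free-turning.
- lid_handle (a point): Middle of the lid's handle: a round steel bar 10 mm in diameter, 100 mm of it clear, parallel to the chest's y, standing 42 mm out from the lid's front edge, in the plane of the lid, 192 mm from the hinge line. Axes turn with the lid: x from the handle to the hinge, z out of the lid's top.
- lid_hinge (a point): Middle of the lid's hinge line (along the chest's y), on the far rim, 135.5 mm above the table, 75 mm behind the chest's centre.
- slot_large (a point): Mouth of the large slot in the chest's plywood rack, at the rack's top face (96 mm above the table): 61 mm long (chest x), 7 mm wide (chest y), going straight down 88 mm. It is the place of the gauge with the 56 mm blade; home, that gauge's shoulder rests on the rack. Axes are the chest's.
- slot_medium (a point): Mouth of the middle slot in the chest's plywood rack, at the rack's top face (96 mm above the table): 51 mm long (chest x), 7 mm wide (chest y), going straight down 88 mm. It is the place of the gauge with the 46 mm blade; home, that gauge's shoulder rests on the rack. Axes are the chest's.
- slot_small (a point): Mouth of the small slot in the chest's plywood rack, at the rack's top face (96 mm above the table): 41 mm long (chest x), 7 mm wide (chest y), going straight down 88 mm. It is the place of the gauge with the 36 mm blade; home, that gauge's shoulder rests on the rack. Axes are the chest's.
- tube_near (a point): Centre of the mouth of the upright narrow aluminium tube nearer the robot, one of two in the chest, 60 mm above the table: bore 10 mm, outer diameter 18 mm, bore depth 48 mm, closed below. Either needle tool may go in either tube; home, its handle's underside rests on the tube's mouth.
- tube_far (a point): Centre of the mouth of the upright narrow aluminium tube farther from the robot, one of two in the chest, 60 mm above the table: bore 10 mm, outer diameter 18 mm, bore depth 48 mm, closed below. Either needle tool may go in either tube; home, its handle's underside rests on the tube's mouth.
- tray_floor (a point): Centre of the tray's cork floor, 30 mm above the table; the tray is 134 mm (chest x) by 111 mm (chest y), its partition 38 mm and the chest's rim 105 mm above this floor. Axes are the chest's.
- stand: Pale wooden bench stand fixed to the table, 90 mm (local x) by 190 mm (local y), 85 mm high, with three slots 61 x 7 mm along local x (y = -66, -21, +24 mm) and two 9 mm holes (y = +70 mm, x = -24 and +24 mm), all right through. Origin: centre of its underside.
- gauge_large: Profile gauge, largest of three: a flat aluminium blade 4 mm thick, 56 mm wide, 75 mm long, round-nosed, below a dark wooden grip 66 mm wide (x), 14 mm thick (y), 30 mm tall. Origin: centre of the shoulder (underside of the grip); z up, grip at z 0 to +30 mm, blade 0 to -75 mm. It starts hanging by its shoulder in any of the bench stand's slots; may be absent.
- gauge_medium: Profile gauge, middle size of three: a flat aluminium blade 4 mm thick, 46 mm wide, 75 mm long, round-nosed, below a dark wooden grip 56 mm wide (x), 14 mm thick (y), 30 mm tall. Origin: centre of the shoulder (underside of the grip); z up, grip at z 0 to +30 mm, blade 0 to -75 mm. It starts hanging by its shoulder in any of the bench stand's slots; may be absent.
- gauge_small: Profile gauge, smallest of three: a flat aluminium blade 4 mm thick, 36 mm wide, 75 mm long, round-nosed, below a dark wooden grip 46 mm wide (x), 14 mm thick (y), 30 mm tall. Origin: centre of the shoulder (underside of the grip); z up, grip at z 0 to +30 mm, blade 0 to -75 mm. It starts hanging by its shoulder in any of the bench stand's slots; may be absent.
- needle_a: Needle tool: a steel pin 6 mm in diameter, 44 mm long with a round tip, under a round pale wooden handle 14 mm in diameter and 66 mm tall. Origin: centre of the handle's underside (the shoulder); z up the handle. It starts hanging upright by its shoulder in a hole of the bench stand; the two are alike; may be absent.
- needle_b: Needle tool: a steel pin 6 mm in diameter, 44 mm long with a round tip, under a round pale wooden handle 14 mm in diameter and 66 mm tall. Origin: centre of the handle's underside (the shoulder); z up the handle. It starts hanging upright by its shoulder in a hole of the bench stand; the two are alike; may be absent.
- stamp_a: Turned wooden clay stamp: foot 50 mm in diameter and 20 mm high, neck 20 mm in diameter, round knob 28 mm in diameter from 54 to 76 mm above its underside. Origin: centre of its underside; z up. It stands loose on the table between the stand and the robot; may be absent.
- stamp_b: Turned wooden clay stamp: foot 50 mm in diameter and 20 mm high, neck 20 mm in diameter, round knob 28 mm in diameter from 54 to 76 mm above its underside. Origin: centre of its underside; z up. It stands loose on the table between the stand and the robot; may be absent.
- pot_blue: Blue glazed pinch pot on show, 100 mm across, 42 mm high, loose; not part of the job. Origin: centre of its underside.
- pot_red: White and red glazed pinch pot on show, 92 mm across, 45 mm high, loose; not part of the job. Origin: centre of its underside.
- pot_purple: Purple glazed pinch pot on show, 84 mm across, 55 mm high, loose; not part of the job. Origin: centre of its underside.
Mind the look-alikes: they are no part of the job. What is shaped like the gauge_medium but green, red or turquoise is not meant.

How it is judged:
By the outcome, as a careful person would: the job done as asked, in the order asked, and still so for the second after the job is handed in, with the robot touching nothing.
Of gauge_large, gauge_medium, gauge_small only 2 to 3 are there at a start; the rules pass over those that are not, and their reading is None.
Of needle_a, needle_b only 1 to 2 are there at a start; the rules pass over those that are not, and their reading is None.
Of stamp_a, stamp_b only 1 to 2 are there at a start; the rules pass over those that are not, and their reading is None.
At some moment in a run one of stamp_a, stamp_b may be knocked a few centimetres aside while the robot is not near it.
It also fails if it takes over 210 s, if anything falls off the work surface, if the arm or the gripper's body presses on something with over 40 N, if the wrist force passes 120 N, or if a joint passes its speed limit or range.

## Working session

There is one attempt and no reset: what is moved stays moved. The work goes in short steps, each a Python script; the robot and the scene stay as the last script left them, time stands still between calls to the robot, and variables do not carry over. Pictures are saved under pics/ and viewed, at most 14 in all, crops included, and the job is handed in when it is done.

```bash
ls; mkdir -p pics; python3 - <<'E'
from bench import manip, effector, viewer
import cv2
for n in("scene","top"):
    im=viewer.get_image(n); cv2.imwrite(f"pics/{n}0.png",im[:,:,::-1]); print(n,viewer.get_calibration(n))
print(manip.current_clock(),manip.current_tool_pos(),manip.current_tcp_rot(),manip.grip_depth,manip.current_finger_gap())
E
```

```text
pics
scene {'vfov': 54.69694976192769, 'cx': 276.78899208742894, 'cy': 207.96720866445304, 'eye': array([0.99413009, 0.4986368 , 0.81365643]), 'attitude': array([ 0.30106796,  0.87766124, -0.35080434, -0.12651142])}
top {'vfov': 54.32096504667535, 'cx': 275.9957978363681, 'cy': 214.74863163095074, 'eye': array([ 0.42694641, -0.04496202,  1.13205535]), 'attitude': array([-0.69816668,  0.71271562, -0.0472543 ,  0.04864934])}
0.1 [ 0.19110984 -0.62062233  0.22579113] [ 9.88857758e-01  1.48860911e-01 -1.14034110e-04 -8.66501387e-04] 0.0188 0.09182218246755605
```

View pics/scene0.png

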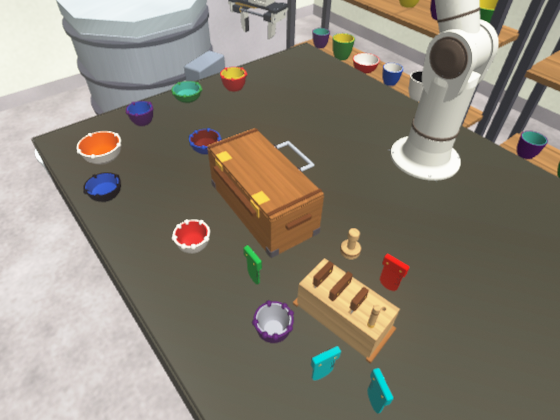

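View pics/top0.png

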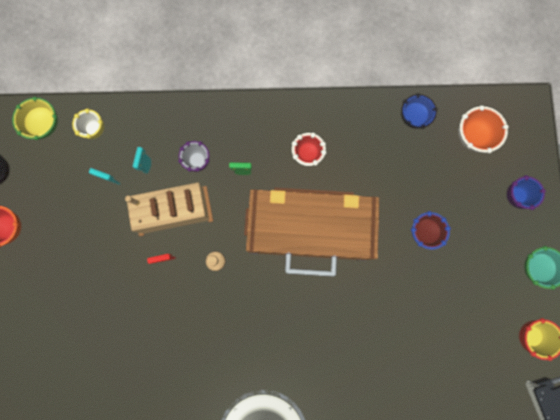

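Scene: the chest is at about (265,190) and its handle at (297,155). The stand at (347,310) holds three dark gauges and one needle, with one stamp at (351,243). The red, green and turquoise gauges lying on the table are look-alikes. In the top view the chest is at (313,224), the stand at (168,207) and the stamp at (215,261). I'll enlarge the stand in both views.

```bash
python3 - <<'E'
import cv2,numpy as np
a=cv2.imread("pics/scene0.png")[215:360,280:420]; b=cv2.imread("pics/top0.png")[170:285,110:235]
r=lambda i:cv2.resize(i,None,fx=560/i.shape[0],fy=560/i.shape[0],interpolation=cv2.INTER_CUBIC)
r=lambda i:cv2.resize(i,(400,int(400*i.shape[0]/i.shape[1])),interpolation=cv2.INTER_CUBIC)
A,B=r(a),r(b); h=max(A.shape[0],B.shape[0]); o=np.zeros((h,800,3),np.uint8); o[:A.shape[0],:400]=A;o[:B.shape[0],400:]=B
cv2.imwrite("pics/crop1.png",o)
E
```

```text
(no output)
```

View pics/crop1.png

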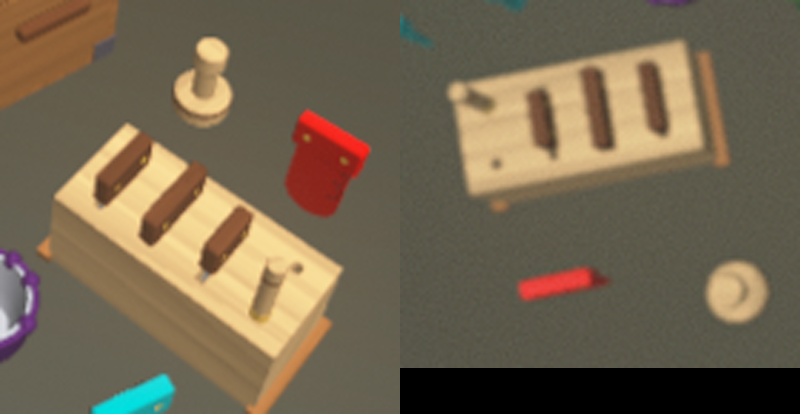

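The crop shows three dark-brown gauges at top-view pixels (153,207), (171,203) and (188,201), which are small, large and medium. The one needle is in the far left hole at (131,204), and the one stamp is at (215,261). Every coloured gauge lies off the stand, so none of them is meant.

Next I'll measure.

```bash
cat >h.py <<'E'
import numpy as np, cv2
from scipy.spatial.transform import Rotation as R
from bench import manip, effector, viewer
def grab(n,save=None):
    im=viewer.get_image(n)[:,:,::-1].copy()
    if save: cv2.imwrite(f"pics/{save}.png",im)
    return im
def cal(n):
    c=viewer.get_calibration(n); f=210/np.tan(np.radians(c["vfov"])/2); return c,f
def ray(n,uv):
    c,f=cal(n); uv=np.atleast_2d(uv).astype(float)
    d=np.c_[(uv[:,0]-c["cx"])/f,(uv[:,1]-c["cy"])/f,np.ones(len(uv))]
    return np.array(c["eye"]),R.from_quat(c["attitude"]).apply(d)
def cast(n,uv,z):
    e,d=ray(n,uv); return e+d*((z-e[2])/d[:,2])[:,None]
def proj(n,P):
    c,f=cal(n); p=R.from_quat(c["attitude"]).inv().apply(np.atleast_2d(P)-c["eye"])
    return np.c_[c["cx"]+f*p[:,0]/p[:,2],c["cy"]+f*p[:,1]/p[:,2]]
def mask(im,lo,hi,box=None):
    m=cv2.inRange(cv2.cvtColor(im,cv2.COLOR_BGR2HSV),np.array(lo),np.array(hi))
    if box: k=np.zeros_like(m); x0,y0,x1,y1=box; k[y0:y1,x0:x1]=1; m*=k
    return m
def blobs(m,amin=20):
    return [c for c in cv2.findContours(m,cv2.RETR_EXTERNAL,cv2.CHAIN_APPROX_NONE)[0] if cv2.contourArea(c)>=amin]
E
python3 - <<'E'
from h import *
np.set_printoptions(precision=4,suppress=True)
t=cv2.imread("pics/top0.png"); hsv=cv2.cvtColor(t,cv2.COLOR_BGR2HSV)
for u,v in[(313,215),(313,240),(277,197),(311,273),(289,263),(160,190),(171,203),(210,205),(205,262),(212,262)]: print((u,v),hsv[v,u])
s=cv2.imread("pics/scene0.png"); hs=cv2.cvtColor(s,cv2.COLOR_BGR2HSV)
for u,v in[(265,170),(225,160),(300,158),(345,290),(341,287),(350,250),(353,237)]: print("s",(u,v),hs[v,u])
# quick casts
print(cast("top",[[288,272],[334,274],[277,197],[351,201]],0.14))
print(cast("top",[[153,207],[171,203],[188,201]],0.115), cast("top",[[215,262]],0.01))
E
```

```text
(313, 215) [ 14 139 165]
(313, 240) [ 14 137 175]
(277, 197) [ 23 141 232]
(311, 273) [ 95  14 200]
(289, 263) [ 86  10 171]
(160, 190) [ 18  94 179]
(171, 203) [ 12 131 115]
(210, 205) [ 15  97 121]
(205, 262) [ 20  76 127]
(212, 262) [ 18  98 215]
s (265, 170) [ 13 160 206]
s (225, 160) [ 23 168 243]
s (300, 158) [21 64 96]
s (345, 290) [ 21  99 245]
s (341, 287) [ 12 148 124]
s (350, 250) [ 18 109 227]
s (353, 237) [ 17 112 175]
[[ 0.4232 -0.0704  0.14  ]
 [ 0.4162 -0.1805  0.14  ]
 [ 0.6065 -0.0478  0.14  ]
 [ 0.5927 -0.2293  0.14  ]]
[[0.592  0.2647 0.115 ]
 [0.6013 0.2195 0.115 ]
 [0.6055 0.1767 0.115 ]] [[0.4537 0.1245 0.01  ]]
```

```bash
cat >m.py <<'E'
from h import *
np.set_printoptions(precision=4,suppress=True)
t=cv2.imread("pics/top0.png"); s=cv2.imread("pics/scene0.png")
def quad(m):
    c=max(blobs(m),key=cv2.contourArea); h=cv2.convexHull(c)
    return cv2.minAreaRect(h)
# bar: line through bright grey
m=mask(t,(0,0,120),(180,45,255),(280,250,345,285)); v,u=np.nonzero(m)
k=v>268; p=np.polyfit(u[k],v[k],1); ue=np.array([u[k].min(),u[k].max()]); E=cast("top",np.c_[ue,np.polyval(p,ue)],.1405)
print("bar",E,"len",np.linalg.norm(E[1]-E[0]),"mid",E.mean(0),"yaw",np.degrees(np.arctan2(E[1]-E[0],1)[0:0]), np.degrees(np.arctan2(*(E[0]-E[1])[:2])))
# lid top face, brown
m=mask(t,(8,100,140),(28,255,255),(235,180,390,265)); m=cv2.morphologyEx(m,cv2.MORPH_CLOSE,np.ones((7,7)))
r=quad(m); P=cast("top",cv2.boxPoints(r),.1455); print("lid",cv2.boxPoints(r),P,P.mean(0),[np.linalg.norm(P[i]-P[i-1]) for i in range(4)])
# stand top
m=mask(t,(10,50,150),(30,150,255),(115,170,225,245)); m=cv2.morphologyEx(m,cv2.MORPH_CLOSE,np.ones((9,9)))
m=cv2.morphologyEx(m,cv2.MORPH_OPEN,np.ones((9,9)));r=quad(m); P=cast("top",cv2.boxPoints(r),.085); print("stand",P,P.mean(0),[np.linalg.norm(P[i]-P[i-1]) for i in range(4)])
for n,im,b in(("top",t,(135,180,205,225)),("scene",s,(300,255,375,312))):
    m=mask(im,(0,60,0),(20,255,140),b)
    for c in blobs(m,15): r=cv2.minAreaRect(c); print(n,r, cast(n,[r[0]],.105))
    cv2.imwrite(f"pics/m_{n}.png",m)
E
python3 m.py
```

```text
bar [[ 0.4261 -0.0632  0.1405]
 [ 0.4184 -0.1829  0.1405]] len 0.11995045860321356 mid [ 0.4222 -0.1231  0.1405] yaw [] 3.6742334601294147
lid [[245.5012 250.8551]
 [249.1461 187.9795]
 [380.5596 195.5976]
 [376.9146 258.4733]] [[ 0.4756  0.0307  0.1455]
 [ 0.6294  0.0202  0.1455]
 [ 0.6036 -0.3011  0.1455]
 [ 0.451  -0.284   0.1455]] [ 0.5399 -0.1335  0.1455] [np.float64(0.3156217531088266), np.float64(0.15412320265678625), np.float64(0.3222751495754956), np.float64(0.15363894748119888)]
stand [[0.6265 0.3483 0.085 ]
 [0.6633 0.1407 0.085 ]
 [0.5688 0.1225 0.085 ]
 [0.5329 0.3277 0.085 ]] [0.5979 0.2348 0.085 ] [np.float64(0.09586903800897156), np.float64(0.21078183770720202), np.float64(0.09622987040049168), np.float64(0.20827779059950507)]
top ((186.4615478515625, 222.80770874023438), (4.9029035568237305, 36.6737174987793), 78.69007110595703) [[0.5514 0.1823 0.105 ]]
top ((154.4188995361328, 208.01351928710938), (20.54987335205078, 6.411561012268066), 80.53767395019531) [[0.5909 0.2641 0.105 ]]
top ((171.72830200195312, 203.5509490966797), (25.677536010742188, 6.142951488494873), 79.3803482055664) [[0.6015 0.2203 0.105 ]]
top ((189.11599731445312, 200.38800048828125), (21.913469314575195, 5.634891986846924), 79.69515228271484) [[0.6087 0.1761 0.105 ]]
top ((202.0, 197.5), (4.0, 25.0), 0.0) [[0.6155 0.1433 0.105 ]]
scene ((358.0796203613281, 299.1946716308594), (8.654631614685059, 24.082454681396484), 41.18592834472656) [[0.5957 0.2659 0.105 ]]
scene ((311.7799987792969, 305.4599914550781), (42.20000457763672, 17.80000114440918), 36.869895935058594) [[0.6782 0.2199 0.105 ]]
scene ((341.0, 277.5), (45.0, 66.0), 90.0) [[0.5865 0.208  0.105 ]]
```

```bash
cat >>h.py <<'E'
# --- chest geometry
CH=np.array([0.5393,-0.1313,0.]); YAW=np.radians(-3.67)
def Rz(a): return R.from_euler("z",a).as_matrix()
def chest(x,y,z): return CH+Rz(YAW)@np.array([x,y,z])
def bar(phi): return chest(.075-.192*np.cos(phi),0,.1405-.0+.192*np.sin(phi))
def qlid(beta,sgn=1):   # fingers beta below horizontal, toward chest +x, closing in the chest's x-z plane
    C=Rz(YAW); z=C@[np.cos(beta),0,-np.sin(beta)]; y=sgn*(C@[np.sin(beta),0,np.cos(beta)])
    return R.from_matrix(np.c_[np.cross(y,z),y,z]).as_quat(),z
def qdown(a): # closing line at world angle a (rad) of the tool y axis
    y=np.array([np.cos(a),np.sin(a),0]); z=np.array([0,0,-1.]); return R.from_matrix(np.c_[np.cross(y,z),y,z]).as_quat()
E
python3 - <<'E'
from h import *
for sgn in(1,-1):
  for b0 in(35,45,50):
    o=[]
    for i in range(11):
        phi=1.9*i/10; b=np.radians(b0+(90-b0)*i/10); q,z=qlid(b,sgn)
        j=manip.solve_ik(bar(phi)+z*.014,q); o.append(None if j is None else np.round(j,2))
    q,z=qlid(np.radians(b0),sgn); j=manip.solve_ik(bar(0)-z*.1,q)
    print(sgn,b0,[x is not None for x in o], j is not None); print(o[0],o[5],o[10])
E
```

```text
1 35 [False, False, False, False, True, True, True, True, True, True, True] False
None [ 1.59 -0.15 -1.2   2.17 -0.49  0.61  0.64] [ 0.81  0.73 -1.13  1.32  0.65  1.48 -0.33]
1 45 [False, False, False, True, True, True, True, True, True, True, True] False
None [ 1.63 -0.05 -1.32  2.1  -0.23  0.68  0.39] [ 0.81  0.73 -1.13  1.32  0.65  1.48 -0.33]
1 50 [False, False, False, True, True, True, True, True, True, True, True] False
None [ 1.56  0.02 -1.31  2.07 -0.06  0.73  0.23] [ 0.81  0.73 -1.13  1.32  0.65  1.48 -0.33]
-1 35 [False, False, False, False, True, True, False, True, True, True, True] False
None [ 1.54 -0.14 -1.16  2.17 -0.46  0.61 -2.53] [-0.54  0.85  1.35  1.38 -0.83  1.54 -2.46]
-1 45 [False, False, False, True, True, True, False, True, True, True, True] False
None [ 1.86 -0.17 -1.47  2.1  -0.43  0.72 -2.56] [-0.54  0.85  1.35  1.38 -0.83  1.54 -2.46]
-1 50 [False, False, False, True, True, False, True, True, True, True, True] False
None None [-0.54  0.85  1.35  1.38 -0.83  1.54 -2.46]
```

```bash
cat >>h.py <<'E'
def qg(beta,gam,sgn=1):
    C=Rz(YAW); a=C@[np.cos(beta),0,-np.sin(beta)]; y=sgn*(C@[np.sin(beta),0,np.cos(beta)]); ey=C@[0,1,0]
    z=np.cos(gam)*a+np.sin(gam)*ey; return R.from_matrix(np.c_[np.cross(y,z),y,z]).as_quat(),z
E
python3 - <<'E'
from h import *
for phi in(0,.35,.7):
  for sgn in(1,-1):
   for b in(0,15,30,40,45,50,55,60,70,80):
    r=[]
    for g in range(-90,91,15):
        q,z=qg(np.radians(b),np.radians(g),sgn)
        r.append("x" if manip.solve_ik(bar(phi)+z*.014,q) is not None else ".")
    print(phi,sgn,b,"".join(r))
E
```

```text
0 1 0 xxx.....xxxxx
0 1 15 xxx......xxxx
0 1 30 xxx......xxxx
0 1 40 xxx.....xxxxx
0 1 45 xxx.....xxxxx
0 1 50 xxx.....xxxxx
0 1 55 xxx.....xxxxx
0 1 60 xxxx....xxxxx
0 1 70 xxxxx.xxxxxxx
0 1 80 xxxxxxxxxxxxx
0 -1 0 xxx.....xxxxx
0 -1 15 xxx......xxxx
0 -1 30 xxx......xxxx
0 -1 40 xxx......xxxx
0 -1 45 xxx.....xxxxx
0 -1 50 xxx.....xxxxx
0 -1 55 xxx.....xxxxx
0 -1 60 xxx.....xxxxx
0 -1 70 xxxxx.xxxxxxx
0 -1 80 xxxxxxxxxxxxx
0.35 1 0 xxx.....xxxxx
0.35 1 15 xx.......xxxx
0.35 1 30 xxx......xxxx
0.35 1 40 xxx.....xxxxx
0.35 1 45 xxx.....xxxxx
0.35 1 50 xxx.....xxxxx
0.35 1 55 xxx....xxxxxx
0.35 1 60 xxxx...xxxxxx
0.35 1 70 xxxxxxxxxxxxx
0.35 1 80 xxxxxxxxxxxxx
0.35 -1 0 xxx......xxxx
0.35 -1 15 xxx......xxxx
0.35 -1 30 xxx......xxxx
0.35 -1 40 xxx.....xxxxx
0.35 -1 45 xxx.....xxxxx
0.35 -1 50 xxx.....xxxxx
0.35 -1 55 xxx....xxxxxx
0.35 -1 60 xxxx...xxxxxx
0.35 -1 70 xxxxxx.xxxxxx
0.35 -1 80 xxxxxxxxxxxxx
0.7 1 0 xxx......xxxx
0.7 1 15 xxx......xxxx
0.7 1 30 xxx.....xxxxx
0.7 1 40 xxx.....xxxxx
0.7 1 45 xxxx...xxxxxx
0.7 1 50 xxxx...xxxxxx
0.7 1 55 xxxxx.xxxxxxx
0.7 1 60 xxxxxxxxxxxxx
0.7 1 70 xxxxxxxxxxxxx
0.7 1 80 xxxxxxxxxxxxx
0.7 -1 0 xxx......xxxx
0.7 -1 15 xxx......xxxx
0.7 -1 30 xxx.....xxxxx
0.7 -1 40 xxx.....xxxxx
0.7 -1 45 xxxx...xxxxxx
0.7 -1 50 xxxx...xxxxxx
0.7 -1 55 xxxxx.xxxxxxx
0.7 -1 60 xxxxxxxxxxxxx
0.7 -1 70 xxxxxxxxxxxxx
0.7 -1 80 xxxxx..xxxxxx
```

```bash
python3 - <<'E'
from h import *
np.set_printoptions(precision=2,suppress=True)
lo=np.array([-2.88,-.31,-1.54,.2,-1.41,.19,-2.57]);hi=np.array([2.88,2.03,1.56,2.42,4.55,2.02,2.57])
for sgn in(1,-1):
 for G in(34,38,42,46,50,-42,-46,-50):
  for b in(36,42,48):
    r=[]
    for phi,bb in((0,b),(.4,b),(.8,b+15),(1.2,b+25),(1.6,80),(1.9,90)):
        q,z=qg(np.radians(bb),np.radians(G),sgn)
        r.append(manip.solve_ik(bar(phi)+z*.012,q))
    q,z=qg(np.radians(b),np.radians(G),sgn); pre=manip.solve_ik(bar(0)-z*.08,q)
    ok=[x is not None for x in r]+[pre is not None]
    if sum(ok)>5:
        print(sgn,G,b,"".join("x" if o else "." for o in ok))
        if all(ok): print("  ",pre,"\n  ",r[0],"\n  ",r[2],"\n  ",r[5],"marg",[round(float(min((np.array(x)-lo).min(),(hi-np.array(x)).min())),2) for x in r])
E
```

```text
1 34 36 xxxxxxx
   [ 2.06  0.71 -1.    2.35 -0.71  0.74  1.98] 
   [ 1.91  0.94 -1.08  2.38 -0.72  0.4   1.96] 
   [ 1.73  0.38 -1.11  2.16 -0.75  0.82  1.35] 
   [ 1.    0.87 -1.1   1.23  0.15  1.44  0.  ] marg [0.04, 0.06, 0.26, 0.47, 0.26, 0.44]
1 34 42 xxxxxxx
   [ 1.96  0.58 -0.95  2.32 -0.74  0.8   1.87] 
   [ 1.86  0.85 -1.08  2.36 -0.65  0.43  1.76] 
   [ 1.72  0.41 -1.16  2.1  -0.58  0.84  1.12] 
   [ 1.    0.87 -1.1   1.23  0.15  1.44  0.  ] marg [0.06, 0.09, 0.32, 0.48, 0.26, 0.44]
1 34 48 xxxxxxx
   [ 1.95  0.54 -1.02  2.28 -0.64  0.8   1.65] 
   [ 1.79  0.76 -1.06  2.33 -0.6   0.48  1.59] 
   [ 1.63  0.4  -1.11  2.05 -0.5   0.9   0.96] 
   [ 1.    0.87 -1.1   1.23  0.15  1.44  0.  ] marg [0.09, 0.13, 0.37, 0.45, 0.26, 0.44]
1 38 36 xxxxxxx
   [ 1.99  0.74 -0.94  2.28 -0.67  0.82  1.96] 
   [ 1.89  0.96 -1.05  2.33 -0.62  0.49  1.88] 
   [ 1.74  0.48 -1.14  2.12 -0.66  0.84  1.3 ] 
   [ 1.01  0.88 -1.08  1.22  0.09  1.44  0.04] marg [0.09, 0.11, 0.3, 0.49, 0.3, 0.46]
1 38 42 xxxxxxx
   [ 1.97  0.68 -0.98  2.26 -0.61  0.82  1.77] 
   [ 1.81  0.85 -1.02  2.31 -0.64  0.53  1
[... 5660 characters left out ...]
.83  1.21 -0.99] 
   [ 1.4   0.77 -0.49  2.18 -0.95  1.01 -0.93] 
   [ 1.16  0.43 -0.4   2.02 -0.92  1.22 -1.55] 
   [ 0.05  0.9   0.9   1.24 -1.26  1.98 -2.32] marg [0.24, 0.25, 0.4, 0.58, 0.17, 0.04]
-1 50 42 xxxxxxx
   [ 1.43  0.65 -0.38  2.09 -0.81  1.21 -1.13] 
   [ 1.36  0.73 -0.47  2.17 -0.92  1.01 -1.07] 
   [ 1.12  0.43 -0.39  1.98 -0.86  1.24 -1.69] 
   [ 0.05  0.9   0.9   1.24 -1.26  1.98 -2.32] marg [0.25, 0.27, 0.44, 0.52, 0.17, 0.04]
-1 50 48 xxxxxxx
   [ 1.37  0.61 -0.35  2.07 -0.78  1.22 -1.27] 
   [ 1.3   0.69 -0.44  2.15 -0.88  1.01 -1.22] 
   [ 1.07  0.43 -0.36  1.94 -0.8   1.27 -1.83] 
   [ 0.05  0.9   0.9   1.24 -1.26  1.98 -2.32] marg [0.27, 0.29, 0.48, 0.4, 0.17, 0.04]
```

```bash
cat >>h.py <<'E'
G=np.radians(42)
def lidpose(phi,beta,back=0,yo=.006):
    q,z=qg(np.radians(beta),G,1); return bar(phi)+Rz(YAW)@[0,yo,0]+z*(.012-back),q
def stat(s=""): print(s,"t%.1f"%manip.current_clock(),"p",np.round(manip.current_tool_pos(),4),"F",np.round(manip.current_force(),1),"gap %.4f"%manip.current_finger_gap(),flush=True)
E
python3 - <<'E'
from h import *
p,q=lidpose(0,45,.09); manip.move_pose(p,q); stat("pre")
p,q=lidpose(0,45,0); manip.servo_line(p,q,vel=.12); stat("at")
effector.close(f_grip=15); stat("closed"); grab("scene","lid1")
E
```

```text
pre t1.9 p [ 0.3789 -0.1682  0.1813] F [ 0.4 -0.8  0.2] gap 0.0920
at t2.8 p [ 0.4298 -0.1108  0.1342] F [-0.1  0.3  0.2] gap 0.0921
closed t4.0 p [ 0.4295 -0.1102  0.134 ] F [-1.3 -0.2 -1.7] gap 0.0095
```

View pics/lid1.png

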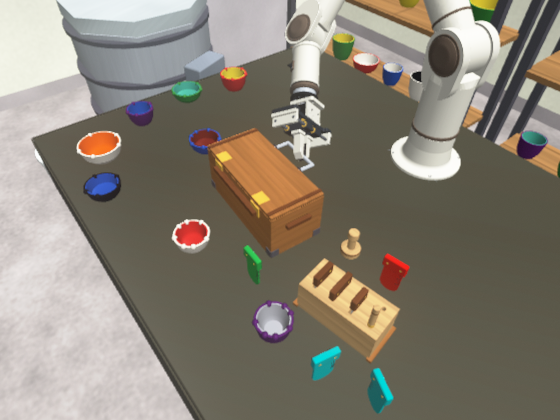

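The gripper is closed on the bar near (295,150): the gap is 9.5 mm on a 10 mm bar and the forces are low. Now I'll swing the lid open along its arc.

```bash
cat >>h.py <<'E'
def swing(phis,vel=.12):
    for f in phis:
        p,q=lidpose(f,45+45*f/1.9); manip.servo_line(p,q,vel=vel); F=manip.current_force()
        if np.linalg.norm(F)>15: stat("phi%.2f"%f)
        if np.linalg.norm(F)>45: raise SystemExit("force")
E
python3 - <<'E'
from h import *
swing(np.linspace(0,1.88,11)[1:],.15); stat("open")
E
```

```text
open t7.9 p [ 0.6734 -0.1297  0.3123] F [ 0.4 -7.9  2.5] gap 0.0093
```

```bash
python3 - <<'E'
from h import *
effector.open_jaws(); stat("rel")
p,q=lidpose(1.88,90,.10); manip.servo_line(p,q,vel=.2); 
j=manip.current_q(); print(np.round(j,2))
manip.move_pose([.42,-.32,.35],qdown(np.radians(90)+YAW)); stat()
s=grab("scene","open_s"); t=grab("top","open_t")
o=np.hstack([cv2.resize(s[110:260,190:340],(400,400),interpolation=cv2.INTER_CUBIC),cv2.resize(t[170:300,240:390],(400,347),interpolation=cv2.INTER_CUBIC)[:347].copy() if 0 else cv2.resize(t[165:290,235:395],(400,400),interpolation=cv2.INTER_CUBIC)])
cv2.imwrite("pics/open_c.png",o)
E
```

```text
rel t9.2 p [ 0.6734 -0.1258  0.3145] F [-1.2  1.  -0.6] gap 0.0918
[ 0.91  0.78 -0.74  1.03 -0.22  1.66  0.23]
 t11.3 p [ 0.4203 -0.3196  0.3499] F [ 0.  -0.2  0.3] gap 0.0914
```

View pics/open_c.png

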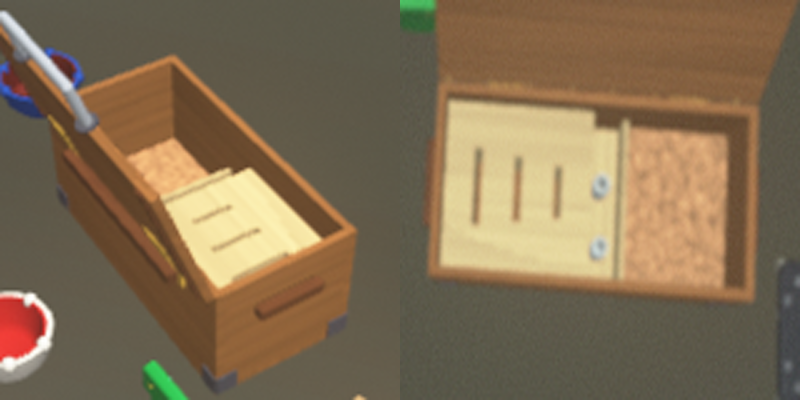

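View pics/open_t.png

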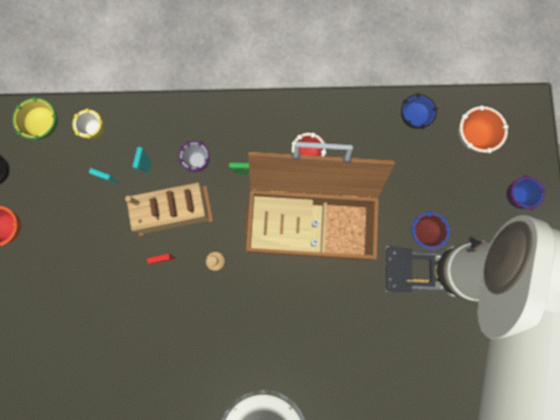

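The lid is open on its stop. In the top view the slots are at (265,224), (282,223) and (298,224), the tubes at (314,224) and (314,243), and the tray at (345,230). I'll localise these precisely.

```bash
python3 - <<'E'
from h import *
np.set_printoptions(precision=4,suppress=True)
t=cv2.imread("pics/open_t.png").astype(float); g=t[:,:,0]  # blue: dark slots
gg=cv2.cvtColor(t.astype(np.uint8),cv2.COLOR_BGR2GRAY).astype(float)
res={}
for n,(u0,u1) in dict(large=(260,272),medium=(276,288),small=(293,303)).items():
    w=gg[208:240,u0:u1]; bg=np.median(w); d=np.clip(bg-w-15,0,None); d[d<8]=0
    v,u=np.mgrid[208:240,u0:u1]; c=np.array([(u*d).sum(),(v*d).sum()])/d.sum()
    rows=d.sum(1); half=rows>rows.max()/2; r=v[:,0][half]; 
    cols=[(u[i]*d[i]).sum()/d[i].sum() for i in range(len(d)) if half[i]]; k=np.polyfit(r,cols,1)
    e=cast("top",[[np.polyval(k,r[0]-.5),r[0]-.5],[np.polyval(k,r[-1]+.5),r[-1]+.5]],.096)
    P=cast("top",[c],.096)[0]; res[n]=P
    print(n,c,P,"len",np.linalg.norm(e[0]-e[1]),"mid",e.mean(0),"dir",np.degrees(np.arctan2(*(e[0]-e[1])[[1,0]])))
    print("   nominal",chest(0,dict(large=.116,medium=.075,small=.034)[n],.096))
    loc=Rz(YAW).T@(P-CH); print("   local",loc)
m=mask(t.astype(np.uint8),(85,20,130),(130,255,255),(306,215,322,252))
for c in blobs(m,4): M,_=cv2.minEnclosingCircle(c); P=cast("top",[M],.06)[0]; print("tube",M,P,Rz(YAW).T@(P-CH))
# chest outer rim edges
m=mask(t.astype(np.uint8),(5,60,60),(28,255,255),(243,193,385,262)); c=max(blobs(m),key=cv2.contourArea); r=cv2.minAreaRect(c); P=cast("top",cv2.boxPoints(r),.135); print("rim",r,P.mean(0),[round(np.linalg.norm(P[i]-P[i-1]),4) for i in range(4)])
E
```

```text
large [265.3635 222.2059] [ 0.5498 -0.0169  0.096 ] len 0.05654142165397268 mid [ 0.5492 -0.0168  0.096 ] dir -4.64027213168213
   nominal [ 0.5467 -0.0155  0.096 ]
   local [0.0032 0.1149 0.096 ]
medium [281.4799 223.2144] [ 0.5464 -0.0579  0.096 ] len 0.05135968687901073 mid [ 0.5458 -0.0578  0.096 ] dir -4.631520378133768
   nominal [ 0.5441 -0.0565  0.096 ]
   local [0.0024 0.0737 0.096 ]
small [297.572 224.446] [ 0.5424 -0.0988  0.096 ] len 0.04107101588393652 mid [ 0.5423 -0.0988  0.096 ] dir -4.988672385505211
   nominal [ 0.5415 -0.0974  0.096 ]
   local [0.001  0.0327 0.096 ]
rim ((312.0, 226.5), (67.0, 138.0), 90.0) [ 0.5332 -0.1319  0.135 ] [np.float64(0.165), np.float64(0.3416), np.float64(0.1649), np.float64(0.334)]
```

```bash
python3 - <<'E'
from h import *
np.set_printoptions(precision=4,suppress=True)
t=cv2.imread("pics/open_t.png"); f=t[:,:,2].astype(float)-t[:,:,0]  # red-blue: brown
def edge(prof,lev):
    for i in range(len(prof)-1):
        if (prof[i]-lev)*(prof[i+1]-lev)<=0 and prof[i]!=prof[i+1]: return i+(prof[i]-lev)/(prof[i]-prof[i+1])
E=[]
for u in range(255,372,3):
    pr=f[245:268,u][::-1]; e=edge(pr,(pr[:3].mean()+pr.max())/2); E.append((u,267-e))
E=np.array(E); k=np.polyfit(E[:,0],E[:,1],1); rs=E[:,1]-np.polyval(k,E[:,0]); ok=abs(rs)<.6; k=np.polyfit(E[ok,0],E[ok,1],1)
P=cast("top",np.c_[[255,370],np.polyval(k,[255,370])],.135); d=P[0]-P[1]; print("front edge",rs.std(),P,"yaw",np.degrees(np.arctan2(-d[0],d[1])), "dist of line")
n=np.array([d[1],-d[0]])/np.hypot(*d[:2]); print("centre x-line n·c =",n@P[0][:2]+.075,n)
# left and right outer edges
for nm,us,s in(("L",range(238,256),1),("R",range(388,366,-1),-1)):
    E=[]
    for v in range(203,252,3):
        us=list(us); pr=f[v,us]; e=edge(pr,(pr[:3].mean()+pr[:14].max())/2); E.append((us[0]+s*e,v))
    E=np.array(E); k=np.polyfit(E[:,1],E[:,0],1); rs=E[:,0]-np.polyval(k,E[:,1]); ok=abs(rs)<.7; k=np.polyfit(E[ok,1],E[ok,0],1)
    print(nm,rs.std(),cast("top",np.c_[np.polyval(k,[205,225,250]),[205,225,250]],.135))
g=t[:,:,:].astype(int); print(f[215:250,308:322:2][::3].astype(int))
E
```

```text
front edge 0.09268302461387264 [[ 0.4728  0.0085  0.135 ]
 [ 0.4507 -0.2697  0.135 ]] yaw -4.548429912765004 dist of line
centre x-line n·c = 0.5456624601233147 [ 0.9969 -0.0793]
L 0.9265806592062792 [[0.5889 0.0275 0.135 ]
 [0.5393 0.0288 0.135 ]
 [0.4782 0.0304 0.135 ]]
R 0.19544491647723772 [[ 0.5821 -0.2962  0.135 ]
 [ 0.5326 -0.2923  0.135 ]
 [ 0.4717 -0.2876  0.135 ]]
[[73 72 72 72 73 74 74]
 [72 71 74 64 59 71 75]
 [72 74 36 -1 -2 26 69]
 [74 72 13 -3 -3 29 73]
 [73 71 61 50 64 73 77]
 [74 71 73 73 71 72 74]
 [73 72 72 71 74 71 70]
 [72 71 74 71 73 72 70]
 [71 74 49 20 32 65 69]
 [74 55 -6 -7 -2 43 69]
 [71 65 16 11 43 71 66]
 [72 73 72 71 73 74 64]]
```

```bash
python3 - <<'E'
from h import *
np.set_printoptions(precision=4,suppress=True)
t=cv2.imread("pics/open_t.png"); f=t[:,:,2].astype(float)-t[:,:,0]
n=np.array([.9968,-.0802]); m=np.array([.0802,.9968])
for v0,v1 in((217,233),(236,252)):
    w=np.clip(60-f[v0:v1,306:323],0,None); v,u=np.mgrid[v0:v1,306:323]; c=np.array([(u*w).sum(),(v*w).sum()])/w.sum()
    P=cast("top",[c],.06)[0]; print(c,P,n@P[:2],m@P[:2])
# stamp in both views
s=cv2.imread("pics/open_s.png")
for nm,im,b in(("top",t,(200,245,232,278)),("scene",s,(335,225,368,262))):
    M=mask(im,(8,50,90),(30,255,255),b); c=max(blobs(M),key=cv2.contourArea); x,y,w,h=cv2.boundingRect(c); (cc,r)=cv2.minEnclosingCircle(c); print(nm,(x,y,w,h),cc,r,cast(nm,[cc],.02)); 
    print("  bottom foot", cast(nm,[[x+w/2,y+h]],.0))
E
```

```text
[315.039  222.7908] [ 0.5498 -0.1468  0.06  ] 0.559852744221175 -0.10221833774742914
[314.0781 242.1762] [ 0.4988 -0.1426  0.06  ] 0.5086556349522133 -0.10210755150144996
top (204, 250, 24, 22) (215.5, 260.5909118652344) 11.586106300354004 [[0.4572 0.1217 0.02  ]]
  bottom foot [[0.4267 0.1233 0.    ]]
scene (335, 225, 33, 37) (351.0, 243.0) 24.083288192749023 [[0.4452 0.1144 0.02  ]]
  bottom foot [[0.4735 0.1481 0.    ]]
```

```bash
cat >>h.py <<'E'
YAW=np.radians(-4.6); CH=np.array([.5382,-.1326,0])
QC=qdown(np.radians(90)+YAW)   # closing along chest y
def at(p,q,up=.12): manip.move_pose([p[0],p[1],p[2]+up],q); manip.servo_line(p,q,vel=.2)
E
python3 - <<'E'
from h import *
print(cast("top",[[213.1,260.9]],.07),cast("top",[[215.3,260.9]],.015))
p=np.array([.4575,.1225,.046])
for a in(QC,qdown(np.radians(-90)+YAW)):
    print([None if j is None else np.round(j,2) for j in(manip.solve_ik(p,a),manip.solve_ik(chest(.01,-.08,.078),a),manip.solve_ik(chest(0,.116,.2),a),manip.solve_ik([.6,.22,.2],qdown(np.radians(101.4))if a is QC else qdown(np.radians(-78.6))))])
E
```

```text
[[0.45522057 0.12036877 0.07      ]] [[0.45656248 0.12295792 0.015     ]]
[array([ 0.43,  0.64, -0.92,  2.1 ,  0.75,  0.77,  0.52]), array([ 0.95,  0.7 , -0.84,  1.83,  0.65,  0.92,  1.3 ]), array([ 0.78,  0.52, -1.05,  1.82,  0.51,  1.1 ,  1.04]), array([ 0.39,  0.85, -1.28,  1.59,  0.84,  1.34,  0.77])]
[array([-1.27,  1.03,  1.35,  2.15, -1.2 ,  1.12, -0.92]), array([-0.52,  1.08,  1.35,  1.87, -1.14,  1.24, -0.43]), array([-0.95,  0.73,  1.36,  1.88, -0.77,  1.21, -0.98]), array([ 0.07,  0.56, -0.66,  1.6 ,  0.37,  1.11, -2.05])]
```

```bash
python3 - <<'E'
from h import *
manip.servo_line([.42,-.32,.30],None,vel=.3)
at([.456,.1215,.046],QC,.2); effector.close(f_grip=20); stat("stamp")
if manip.current_finger_gap()<.02: raise SystemExit
p=manip.current_tool_pos(); manip.servo_line([p[0],p[1],.27],vel=.25); stat("lifted")
q=chest(.01,-.08,.27); manip.servo_line(q,QC,vel=.25)
manip.servo_line(chest(.01,-.08,.10),vel=.2); manip.servo_line(chest(.01,-.08,.0765),vel=.05); stat("down")
E
```

```text
stamp t15.6 p [0.456  0.1215 0.046 ] F [ 0.4  0.7 -0.3] gap 0.0274
lifted t16.6 p [0.4551 0.1209 0.2688] F [-0.   0.2 -0.8] gap 0.0274
down t19.8 p [ 0.5415 -0.213   0.076 ] F [-0.7  0.5 -0.8] gap 0.0276
```

```bash
python3 - <<'E'
from h import *
effector.open_jaws(); manip.servo_line(chest(.01,-.08,.3),vel=.25); stat("up")
print(cast("top",[[128.1,198.75]],.151),cast("top",[[137,202]],.085))
G=cast("top",[[154.419,208.01],[171.73,203.55],[189.116,200.388]],.100); print(G)
im=grab("scene"); m=mask(im,(8,0,150),(35,110,255),(365,298,392,332))
o=cv2.resize(im[250:350,290:410],(720,600),interpolation=cv2.INTER_CUBIC); cv2.imwrite("pics/stand_s.png",o)
Q=qdown(np.radians(90+11.4))
for P in([.6075,.3152,.11],G[0],G[2]): 
    j=manip.solve_ik(P,Q); print(None if j is None else np.round(j,2)); j=manip.solve_ik(P,qdown(np.radians(11.4))); print(None if j is None else np.round(j,2))
E
```

```text
up t21.9 p [ 0.5408 -0.2132  0.2986] F [-0.2 -0.3 -0.5] gap 0.0916
[[0.60776562 0.31486674 0.151     ]] [[0.61087707 0.31570279 0.085     ]]
[[0.59174398 0.26562208 0.1       ]
 [0.60235924 0.22155765 0.1       ]
 [0.60962789 0.17715383 0.1       ]]
[ 0.02  0.81 -0.84  1.54  0.65  1.1   0.8 ]
[-0.08  0.74 -0.66  1.54  0.5   1.03 -0.68]
[ 0.11  0.77 -0.85  1.64  0.66  1.04  0.82]
[-0.    0.7  -0.66  1.64  0.5   0.97 -0.64]
[ 0.28  0.77 -0.89  1.68  0.68  1.03  0.94]
[ 0.14  0.67 -0.65  1.68  0.48  0.95 -0.49]
```

View pics/stand_s.png

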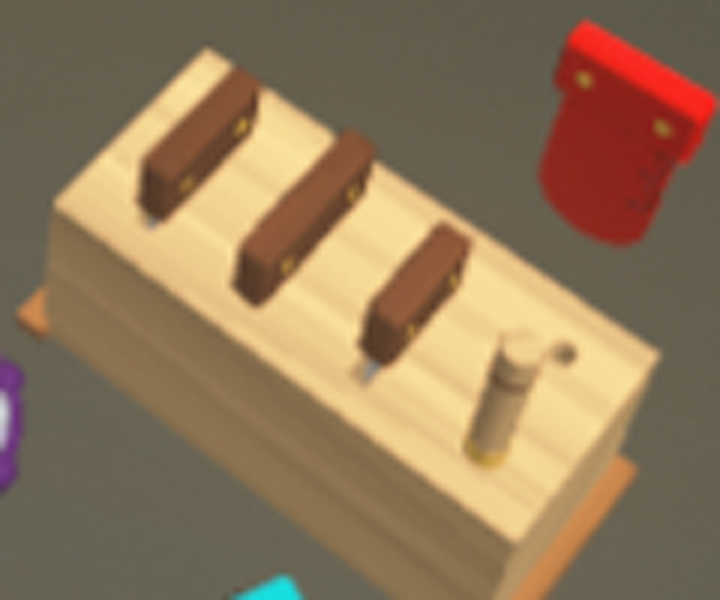

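```bash
cat >>h.py <<'E'
def insert(x,y,zc,zend,q,step=.003,lim=6,offs=None,vel=.06):
    """go down from zc (just above the mouth) to zend in steps, shift in chest xy when Fz rises; returns offset used"""
    offs=offs or [(0,0),(0,.0012),(0,-.0012),(.002,0),(-.002,0),(0,.0024),(0,-.0024),(.002,.0015),(-.002,.0015),(.002,-.0015),(-.002,-.0015),(.004,0),(-.004,0),(0,.0036),(0,-.0036)]
    for o in offs:
        P=lambda z: chest(x+o[0],y+o[1],z)
        manip.servo_line(P(zc),q,vel=.08); F0=manip.current_force()[2]; z=zc; hit=False
        while z>zend+1e-6:
            z=max(z-step,zend); manip.servo_line(P(z),q,vel=vel); F=manip.current_force()
            if F[2]-F0>lim:
                hit=True; break
        print("off",o,"z %.4f"%z,"F",np.round(F,1),"t%.1f"%manip.current_clock(),flush=True)
        if not hit or z<zc-.02: return o,z
    return None,z
E
python3 - <<'E'
from h import *
print(cast("scene",[[323.3,270],[340.8,282.5],[359.5,295]],.115))
at([.608,.315,.126],QC,.12); effector.close(f_grip=20); stat("needle")
if manip.current_finger_gap()<.01: raise SystemExit
p=manip.current_tool_pos(); manip.servo_line([p[0],p[1],.26],vel=.2); stat("lift")
manip.servo_line(chest(-.038,-.014,.26),QC,vel=.3)
manip.servo_line(chest(-.038,-.014,.15),QC,vel=.2)
print(insert(-.038,-.014,.148,.102,QC,step=.004)); stat()
E
```

```text
[[0.60838612 0.17615903 0.115     ]
 [0.60107371 0.22056718 0.115     ]
 [0.59222607 0.26430306 0.115     ]]
needle t25.8 p [0.608  0.3149 0.1259] F [-0.3 -0.2  0.2] gap 0.0131
lift t26.7 p [0.6076 0.3143 0.2588] F [-0.6 -0.2 -0.4] gap 0.0131
off (0, 0) z 0.1020 F [-0.1 -0.6  0.6] t32.3
((0, 0), 0.102)
 t32.3 p [ 0.4992 -0.1436  0.1019] F [-0.1 -0.6  0.6] gap 0.0132
```

```bash
python3 - <<'E'
from h import *
manip.servo_line(chest(-.038,-.014,.1005),QC,vel=.03); stat("push")
effector.open_jaws(); manip.servo_line(chest(-.038,-.014,.2),vel=.25)
# press on top of handle with shut fingers: top home .126
effector.close(f_grip=10)
manip.servo_line(chest(-.038,-.014,.135),vel=.15)
for z in(.130,.127,.1255,.1245): 
    manip.servo_line(chest(-.038,-.014,z),vel=.05); stat("press %.4f"%z)
    if manip.current_force()[2]>6: break
manip.servo_line(chest(-.038,-.014,.3),vel=.3); effector.open_jaws(); stat()
E
```

```text
push t32.6 p [ 0.4995 -0.1436  0.1008] F [ 0.2 -1.1  2.6] gap 0.0134
press 0.1300 t36.7 p [ 0.4995 -0.1437  0.1304] F [-0.8 -0.8  0.8] gap 0.0007
press 0.1270 t36.9 p [ 0.4992 -0.1436  0.127 ] F [ 0.3 -0.5  0.4] gap 0.0004
press 0.1255 t37.2 p [ 0.5001 -0.1435  0.1263] F [-1.  -0.3  5.2] gap 0.0002
press 0.1245 t37.4 p [ 0.5011 -0.1435  0.1262] F [-1.2  1.5 11.8] gap 0.0006
 t39.6 p [ 0.4992 -0.1435  0.3   ] F [-0.8  0.3  0.3] gap 0.0918
```

```bash
python3 - <<'E'
from h import *
Qs=qdown(np.radians(11.1)); Qx=qdown(YAW)
for P,q in(([.6017,.221,.099],Qs),(chest(0,.116,.15),Qx),(chest(0,.116,.3),Qx)):
    j=manip.solve_ik(P,q); print(None if j is None else np.round(j,2))
at([.6017,.221,.099],Qs,.15); stat("above ok"); effector.close(f_grip=30); stat("large")
if manip.current_finger_gap()<.06: raise SystemExit("gap")
p=manip.current_tool_pos(); manip.servo_line([p[0],p[1],.27],vel=.2); stat("lift")
manip.servo_line(chest(.001,.116,.27),Qx,vel=.25); grab("scene","large_s"); stat()
E
```

```text
[ 0.1   0.7  -0.7   1.67  0.53  0.97 -0.6 ]
[ 0.57  0.48 -0.74  1.87  0.4   0.94 -0.44]
[ 0.69  0.33 -0.87  1.71  0.26  1.23 -0.33]
above ok t42.2 p [0.6026 0.2215 0.1003] F [-0.3 -0.4 -0.4] gap 0.0918
large t42.7 p [0.602  0.2211 0.0996] F [-0.8 -1.1  4.3] gap 0.0658
lift t43.7 p [0.6012 0.2205 0.2685] F [ 0.6 -0.2 -2. ] gap 0.0657
 t44.9 p [ 0.5487 -0.0148  0.2701] F [ 0.1  0.5 -1.2] gap 0.0659
```

```bash
python3 - <<'E'
from h import *
Qx=qdown(YAW)
print(insert(.001,.116,.190,.152,Qx,step=.003,lim=5)); stat()
E
```

```text
off (0, 0) z 0.1520 F [-0.4 -0.4 -0.6] t49.3
((0, 0), 0.152)
 t49.3 p [ 0.5484 -0.017   0.1518] F [-0.4 -0.4 -0.6] gap 0.0656
```

```bash
cat >>h.py <<'E'
def press(x,y,q,ztop=.126,z0=.17):
    manip.servo_line(chest(x,y,.2),q,vel=.25); effector.close(f_grip=10)
    manip.servo_line(chest(x,y,z0),q,vel=.15); z=z0
    while z>ztop-.0025:
        z-=.004 if z>ztop+.005 else .0015; manip.servo_line(chest(x,y,z),q,vel=.08); F=manip.current_force()
        if F[2]>9: break
    stat("press z%.4f"%z); manip.servo_line(chest(x,y,.25),q,vel=.3); effector.open_jaws(); return z
E
python3 - <<'E'
from h import *
Qx=qdown(YAW)
effector.open_jaws(); stat(); grab("scene","rel_s")
press(.001,.116,Qx)
manip.move_pose([.42,-.32,.35],QC)
s=grab("scene","l_s"); t=grab("top","l_t")
o=np.hstack([cv2.resize(s[110:260,190:340],(400,400),interpolation=cv2.INTER_CUBIC),cv2.resize(t[165:290,235:395],(400,400),interpolation=cv2.INTER_CUBIC)])
cv2.imwrite("pics/l_c.png",o)
E
```

```text
t50.0 p [ 0.5485 -0.0171  0.152 ] F [-0.6 -0.4 -0.3] gap 0.0919
press z0.1240 t55.6 p [ 0.5488 -0.017   0.1261] F [-7.1 -0.3 18.4] gap 0.0005
```

View pics/l_c.png

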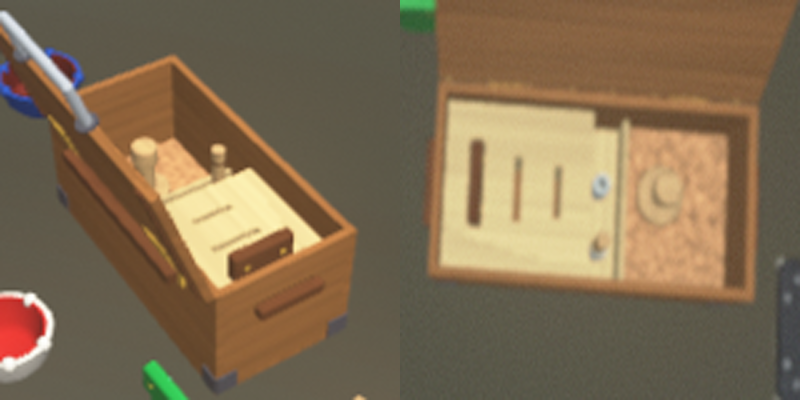

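The large gauge is seated: its grip is on the rack at crop (476,182) and the press stopped at 126 mm. The stamp is upright in the tray at crop (662,193) and the needle is in the near tube at crop (600,245). I'll use the same procedure for the other two gauges.

```bash
cat >g.py <<'E'
from h import *
import sys
def gauge(xy,y,gmin,vel=.25):
    Qs=qdown(np.radians(11.1)); Qx=qdown(YAW)
    at([*xy,.099],Qs,.15); effector.close(f_grip=30); stat("grip")
    if manip.current_finger_gap()<gmin: raise SystemExit("gap")
    p=manip.current_tool_pos(); manip.servo_line([p[0],p[1],.27],vel=.2)
    manip.servo_line(chest(.001,y,.27),Qx,vel=.25)
    o,z=insert(.001,y,.190,.152,Qx,step=.004,lim=5); stat("in")
    if o is None or z>.16: raise SystemExit("stuck")
    effector.open_jaws(); press(.001,y,Qx)
E
python3 - <<'E'
from g import *
gauge((.592,.265),.034,.04)
E
```

```text
grip t63.6 p [0.5921 0.265  0.0991] F [ 0.5 -0.1 -0.1] gap 0.0458
off (0, 0) z 0.1520 F [ 0.6 -0.8 -1. ] t69.8
in t69.8 p [ 0.5419 -0.0988  0.1519] F [ 0.6 -0.8 -1. ] gap 0.0456
press z0.1240 t76.4 p [ 0.5423 -0.0988  0.1261] F [-6.9 -0.9 19.1] gap 0.0005
```

```bash
python3 - <<'E'
from g import *
gauge((.609,.1767),.075,.05)
manip.move_pose([.42,-.32,.35],QC)
s=grab("scene","a_s"); t=grab("top","a_t")
o=np.hstack([cv2.resize(s[110:260,190:340],(400,400),interpolation=cv2.INTER_CUBIC),cv2.resize(t[140:290,120:395],(400,300),interpolation=cv2.INTER_CUBIC).copy() if 0 else cv2.resize(t[140:290,120:395],(400,400),interpolation=cv2.INTER_CUBIC)])
cv2.imwrite("pics/a_c.png",o); stat()
# open lid handle bar in the top view
m=mask(t,(0,0,120),(180,60,255),(285,138,360,165)); v,u=np.nonzero(m); print(u.min(),u.max(),v.min(),v.max()); print("pred",proj("top",[bar(1.9)+Rz(YAW)@[0,d,0] for d in(-.06,0,.06)]),"\n",proj("scene",[bar(1.9)]))
E
```

```text
grip t81.0 p [0.6091 0.1767 0.0992] F [-0.3 -0.4  2.5] gap 0.0557
off (0, 0) z 0.1520 F [-0.5  0.  -0.2] t86.8
in t86.8 p [ 0.5451 -0.0579  0.1519] F [-0.5  0.  -0.2] gap 0.0557
press z0.1240 t93.2 p [ 0.5455 -0.0579  0.1262] F [-7.   0.7 19.3] gap 0.0006
 t97.1 p [ 0.4203 -0.3194  0.3499] F [0.5 0.1 0.7] gap 0.0918
291 352 138 160
pred [[352.52935843 148.83882272]
 [323.13978061 147.16387039]
 [293.79836353 145.49166281]] 
 [[203.99700882 126.70063663]]
```

View pics/a_c.png

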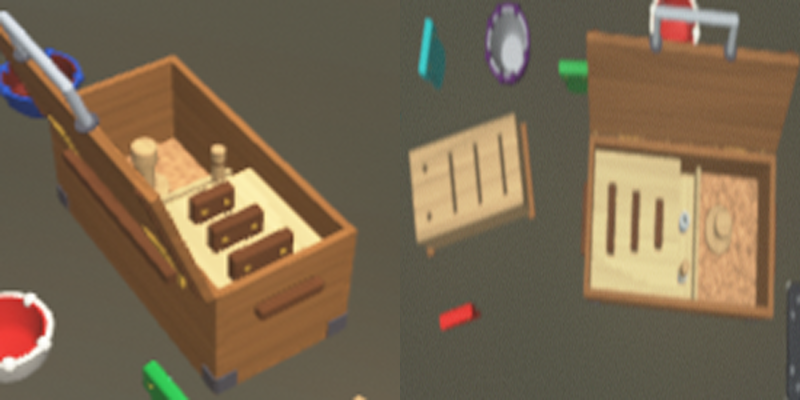

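All three gauges are seated in size order, the needle and stamp are in place, and the stand is empty. The open lid's bar runs from (293,146) to (352,149), as predicted. Now I'll grip it again and lower the lid.

```bash
python3 - <<'E'
from h import *
manip.movej([0.91,0.78,-0.74,1.03,-0.22,1.66,0.23]); stat()
p,q=lidpose(1.9,90,.08); manip.servo_line(p,q,vel=.15)
p,q=lidpose(1.9,90,0); manip.servo_line(p,q,vel=.1); stat("at bar")
effector.close(f_grip=15); stat("grip")
if not .007<manip.current_finger_gap()<.012: raise SystemExit("gap")
swing(np.linspace(1.9,.15,12)[1:],.09); stat("0.15")
swing([.1,.05,.02,0],.03); stat("shut"); grab("scene","shut_s")
E
```

```text
t98.5 p [ 0.669  -0.1919  0.393 ] F [-0.1 -0.1  0.2] gap 0.0917
at bar t99.7 p [ 0.6763 -0.1303  0.3138] F [-0.4 -0.8  0.5] gap 0.0916
grip t101.0 p [ 0.6762 -0.1296  0.3136] F [0.9 0.  1.2] gap 0.0091
0.15 t106.3 p [ 0.4291 -0.1093  0.1613] F [-10.    2.9   0. ] gap 0.0098
shut t107.8 p [ 0.4288 -0.1096  0.1347] F [-9.9  0.2 11.1] gap 0.0095
```

```bash
python3 - <<'E'
from h import *
effector.open_jaws(); p,q=lidpose(0,45,.09); manip.servo_line(p,q,vel=.15); stat()
manip.move_pose([.22,-.55,.3],qdown(np.radians(90)-.3)); manip.sleep(.5)
s=grab("scene","end_s"); t=grab("top","end_t"); cv2.imwrite("pics/end.png",cv2.resize(np.hstack([s,t]),(800,300),interpolation=cv2.INTER_AREA)); stat()
E
```

```text
t110.0 p [ 0.377  -0.1654  0.1814] F [-0.6  0.6  0.3] gap 0.0920
 t112.2 p [ 0.22 -0.55  0.3 ] F [ 0.2 -0.3  0.4] gap 0.0919
```

View pics/end.png

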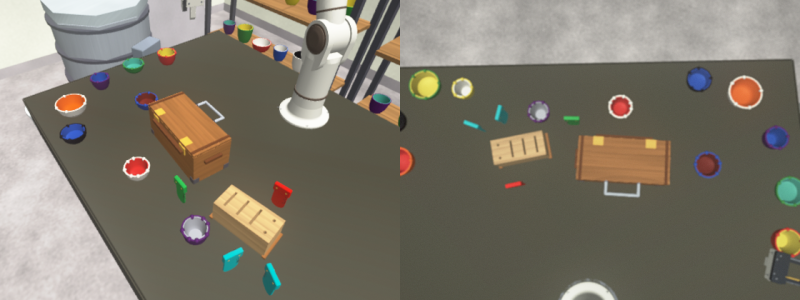

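The lid is shut (top view, 624,160 in this picture), the stand is empty, the pots and look-alikes are where they were, and the arm is clear.

```bash
python3 -c "
from bench import manip
print(manip.hand_in())"
```

```text
the job is handed in; nothing more can be done
None
```

I opened the lid onto its stop, packed the three gauges, the one needle tool and the one stamp into their places, lowered the lid shut by its handle, left the pots where they were, and handed the job in at about 112 s.

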